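# Slide the bread slate out over the edge of the display step

### The arm

A 7-joint arm with a two-finger parallel gripper is mounted at the origin on the work surface. World frame = base frame: x ahead of the robot, y to its left, z up, the work surface at z = 0. Lengths are in m, angles in rad, forces in N, time in s.
With the tool pointing down it reaches from about 0.4 to 0.9 m from the base axis. Payload 5.6 kg.
Tool frame: the origin (TCP) lies midway between the tips of the shut fingers; the grasp point (between the pads) lies 19 mm behind it (bot.grip_depth is the distance from the TCP to the grasp point, in m); z points along the fingers, y is the direction in which the jaws open and shut (so a half turn about z gives the same grasp; the last joint's range is limited). The gripper opens to 92 mm and grips with 3 to 60 N. Pads are 20 mm wide; open, the fingers measure 128 mm over their backs; the gripper's body (75 mm by 189 mm) begins 69 mm behind the grasp point.
Start: joints at [-0.043, 0.468, -0.012, 1.603, 0.006, 1.071, -0.056], TCP at [0.65, -0, 0.215] pointing down, gripper open.
Joint ranges: [-2.53, 2.53], [-0.31, 2.02], [-1.57, 1.55], [0.28, 2.44], [-1.29, 4.43], [0.15, 1.84], [-2.92, 2.92]. Speed limits (rad/s): [2.57, 2.57, 3.14, 3.14, 3.14, 3.14, 3.14].

### API

Orientations are given as [roll, pitch, yaw] about the fixed x, y, z axes, in that order (R = Rz(yaw) Ry(pitch) Rx(roll)).
In Python, from plant import bot, effector, status, viewer, finish_job gives the robot as it stands. Calls block until the motion is done:
- bot.goto(position, orientation): joint-space move of the TCP to a pose.
- bot.servo_line(position, orientation=None, speed=0.15, f_stop=None): straight line of the TCP; orientation=None keeps the orientation; speed is the mean speed in m/s. With f_stop (N) it stops when the force on the tool has changed by that much, and returns True; else False.
- bot.set_joints(angles): joint-space move.
- effector.ungrasp() and effector.grasp(grasp_force=None): open the fingers fully, or close them until they stop; grasp_force is the grip in N (None keeps the last).
- bot.sleep(seconds).
- bot.inverse_kinematics(position, orientation): joint angles nearest the present ones, or None.
- status.observe(): the state.
- viewer.camera(name): name is "scene" or "side" or "wrist"; returns the picture (384x512x3 uint8, blue, green, red); there is no depth.
- viewer.camera_info(name): a dict with "fx", "fy", "cx", "cy" (pixels), "pose" (4x4, takes a point from camera to world coordinates). Camera axes: x right, y up, looking along -z (the intrinsics and any distortion apply to the point x, -y, -z); pixel columns grow to the right and rows downward; lengths in m; the calibration is good to about 2 mm. A picture is of the moment at which its call begins: read the wrist's pose just before it. camera_info takes no time and is no camera call; for the wrist camera it gives the pose at the moment of the call.
A pose or a line that the arm cannot do raises bot.PlanningError and nothing moves.
- finish_job(): hands the job in, once; it reports no verdict.
The state is a dict: "time": time; "qpos": joint angles; "joint_vel": joint speeds; "tau": joint torques, N m; "position": TCP position; "tcp_rot": TCP orientation; "wrist_force": force on the tool from outside, world axes, zero at the start; "ft_torque": the same for the moment, N m; "opening": finger opening in m.
Only numpy, scipy, OpenCV 4.12 (cv2) and the standard library are available. Lean on these libraries where they do the work, as an engineer would, in place of code of your own. Each camera call takes 0.05 s, during which the arm holds its last target.

### The job

Using only the fingertips, slide the rectangular slate with the loaf on it away from the robot, towards the customers' side of the wooden display step, until it sticks out about 4 cm past the step's edge and lies square to that edge, so that a customer can get a hand under it; then let go of it. Do not lift or tip the slate, do not touch the bread, and let the loaf ride along in its place on the slate. Leave the round slate with its roll, the price card, the tongs and the jam jars where they are.

Things in the scene. Friction and masses are not known exactly. Their poses are not given: they have to be found in the camera images.
- step: the fixed wooden display step: a pine platform 360 mm deep (its x), 620 mm wide (its y), 90 mm high, flat solid top. Origin: centre of its underside, on the counter. Its +x points away from the robot, to the customers' edge.
- step_edge (a point): middle of the step's long far edge (customers' side), at the level of the top surface (90 mm above the counter). Its axes are the step's: x points straight out over the edge, y along the edge, z up. Lower sheet pans of bread stand on the counter further out, all below the step's top from about 90 mm beyond this edge.
- slate: rectangular slate to slide: dark grey stone, 140 mm deep (its x), 170 mm wide (its y), 7 mm thick, about 0.4 kg, lying loose on the step, a bit askew, set back from the far edge; 4 to 9 N slides it with its loaf. Origin: centre of its underside. Its +x side goes out over the edge; its -x side, nearest the robot, is a free straight edge to push on, with over 90 mm of bare step behind it.
- slate_front (a point): middle of the slate's +x (far) edge, on its underside, 70 mm from the slate's origin.
- loaf: round domed brown loaf, 90 mm across, 50 mm high, about 0.2 kg, standing loose on the slate, its centre about 15 mm nearer the slate's +x edge than the slate's middle. Origin: centre of its flat underside.
- round_slate: bystander: round slate of the same stone, 160 mm across, 7 mm thick, on the step beside the rectangular one (left or right of it). Origin: centre of its underside.
- roll: bystander: small golden roll, 68 mm across, 38 mm high, on the round slate. Origin: centre of its underside.
- price_card: bystander: blank white price card 48 mm wide in a small dark wooden block (26 x 36 x 16 mm), 50 mm high in all, standing between the two slates near the far edge of the step. Origin: centre of its underside.
- tongs: bystander: steel serving tongs, 215 mm long, lying on the counter to the right (-y) of the step. Origin: under the middle of their length.
- jam_a: bystander: jam jar, 64 mm across, 85 mm high, on the counter to the left (+y) of the step. Origin: centre of its underside.
- jam_b: bystander: second jam jar of the same size, to the left (+y) of the step. Origin: centre of its underside.
Things that resemble listed ones, but are neither listed nor needed, are in the scene too. What is shaped like the loaf but blue or pink is not meant.

How it is judged:
By the outcome, as a careful person would: the job done as asked, in the order asked, and still so for the second after the job is handed in, with the robot touching nothing.
It also fails if it takes over 40 s, if anything falls off the work surface, if the arm or the gripper's body presses on something with over 40 N, if the wrist force passes 120 N, or if a joint passes its speed limit or range.

## Working session

There is one attempt and no reset: what is moved stays moved. The work goes in short steps, each a Python script; the robot and the scene stay as the last script left them, time stands still between calls to the robot, and variables do not carry over. Pictures are saved under pics/ and viewed, and the job is handed in when it is done.

```bash
ls; mkdir -p pics; python3 - <<'E'
from plant import bot, effector, status, viewer
import cv2, numpy as np
for n in ("scene","side","wrist"):
    im=viewer.camera(n); cv2.imwrite(f"pics/a_{n}.png",im)
    i=viewer.camera_info(n); print(n,{k:(np.round(v,4).tolist() if not isinstance(v,str) else v) for k,v in i.items()})
s=status.observe(); print(s['time'],s['position'],s['tcp_rot'],s['opening'])
E
```

```text
pics
scene {'fx': 416.5042, 'fy': 416.5042, 'cx': 252.1511, 'cy': 196.717, 'pose': [[-0.1904, -0.7964, 0.574, 1.2917], [0.9816, -0.1476, 0.1209, 0.1579], [-0.0115, 0.5865, 0.8099, 1.0859], [0.0, 0.0, 0.0, 1.0]]}
side {'fx': 383.5815, 'fy': 383.5815, 'cx': 248.2986, 'cy': 190.0291, 'pose': [[-0.872, 0.2819, -0.4002, 0.0184], [-0.4894, -0.4897, 0.7216, 1.0171], [0.0074, 0.825, 0.565, 0.8793], [0.0, 0.0, 0.0, 1.0]]}
wrist {'fx': 331.9984, 'fy': 331.9984, 'cx': 252.8652, 'cy': 193.4455, 'pose': [[1.0, 0.001, 0.001, 0.6499], [-0.0012, 0.9721, 0.2346, 0.0654], [-0.0008, -0.2346, 0.9721, 0.382], [0.0, 0.0, 0.0, 1.0]]}
0.15 [ 6.49547764e-01 -7.20880487e-05  2.13874810e-01] [-3.14022732e+00  1.25065614e-04  1.57075732e+00] 0.09203066226577956
```

View pics/a_scene.png

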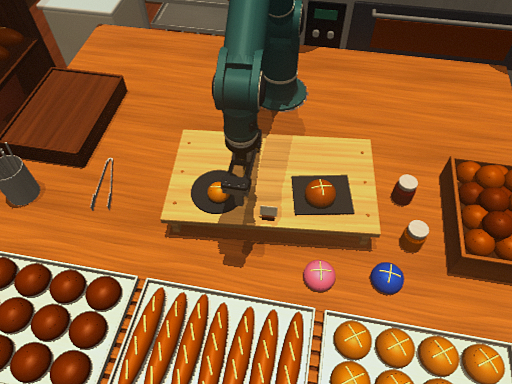

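View pics/a_side.png

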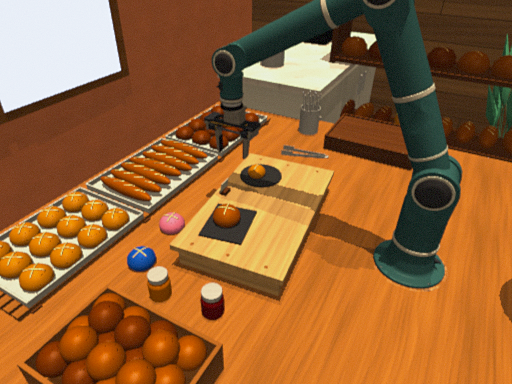

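View pics/a_wrist.png

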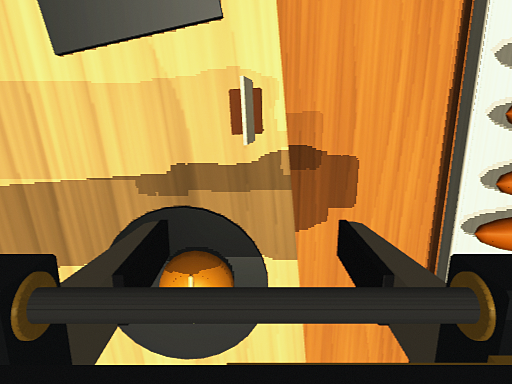

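The rectangular slate is at scene (322,195), carrying the brown loaf at (320,193). Things that could be mistaken for the loaf are the pink dome (320,275), the blue dome (388,277), the roll on the round slate (217,192), and the tray and crate rolls. I'll check the choice in enlarged crops.

```bash
python3 - <<'E'
import cv2
a=cv2.imread("pics/a_scene.png")
cv2.imwrite("pics/b_scene.png",cv2.resize(a[165:225,280:390],None,fx=7,fy=7,interpolation=cv2.INTER_CUBIC))
cv2.imwrite("pics/b_step.png",cv2.resize(a[120:245,155:390],None,fx=3.4,fy=3.4,interpolation=cv2.INTER_CUBIC))
a=cv2.imread("pics/a_side.png")
cv2.imwrite("pics/b_side.png",cv2.resize(a[150:300,165:345],None,fx=4,fy=4,interpolation=cv2.INTER_CUBIC))
E
```

```text
(no output)
```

View pics/b_scene.png

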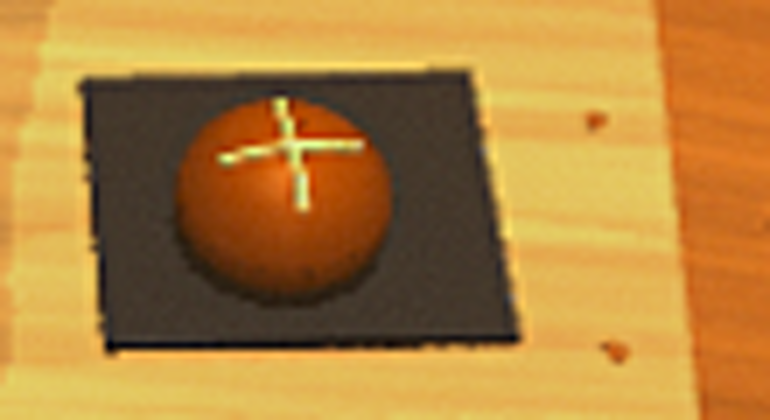

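View pics/b_step.png

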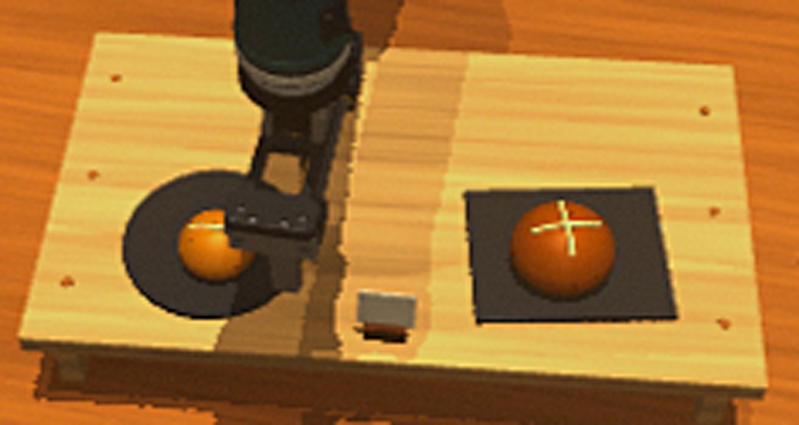

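View pics/b_side.png

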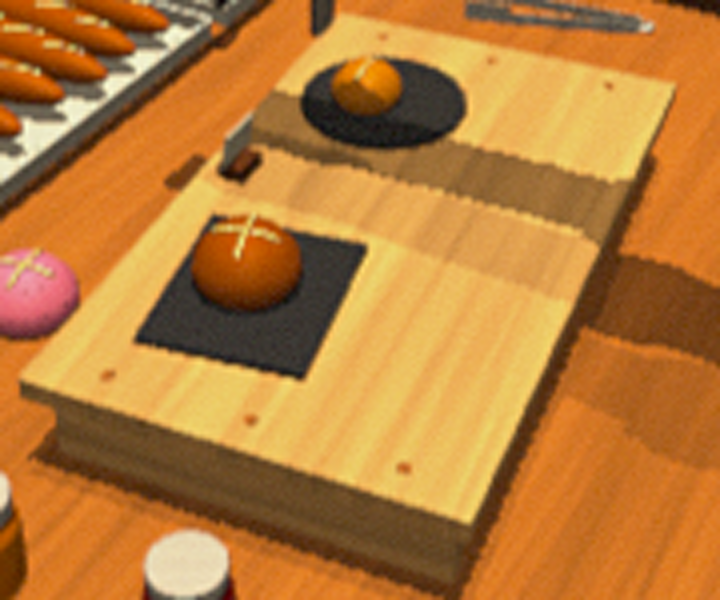

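```bash
cat > h.py <<'E'
import numpy as np, cv2
from plant import bot, effector, status, viewer
def px2w(name,px,z,info=None):
    i=info or viewer.camera_info(name); T=np.array(i['pose']); px=np.atleast_2d(px).astype(float)
    d=np.c_[(px[:,0]-i['cx'])/i['fx'],-(px[:,1]-i['cy'])/i['fy'],-np.ones(len(px))]@T[:3,:3].T
    return T[:3,3]+d*((z-T[2,3])/d[:,2])[:,None]
def w2px(name,P,info=None):
    i=info or viewer.camera_info(name); T=np.array(i['pose']); P=np.atleast_2d(P)
    c=(P-T[:3,3])@T[:3,:3]; return np.c_[i['fx']*c[:,0]/-c[:,2]+i['cx'], -i['fy']*c[:,1]/-c[:,2]+i['cy']]
def crop(p,f,o): return (np.array(p,float)+.5)/f-.5+np.array(o)
E
python3 - <<'E'
from h import *
def rep(P):
    P=P[:,:2]; print(np.round(P,4).tolist(),'c',P.mean(0).round(4)); 
    for a,b in zip(P,np.roll(P,-1,0)): print('   len %.4f ang %.2f'%(np.linalg.norm(b-a),np.degrees(np.arctan2(*(b-a)[::-1]))))
rep(px2w('scene',crop([(82,80),(470,72),(519,337),(107,345)],7,(280,165)),.097))
rep(px2w('side',crop([(212,217),(365,243),(303,379),(137,342)],4,(165,150)),.097))
rep(px2w('scene',crop([(97,34),(734,67),(767,386),(21,341)],3.4,(155,120)),.09))
rep(px2w('side',crop([(340,15),(674,85),(470,522),(22,384)],4,(165,150)),.09))
E
```

```text
[[0.4929, 0.1124], [0.458, 0.2771], [0.5933, 0.3049], [0.6277, 0.1411]] c [0.543  0.2089]
   len 0.1684 ang 101.96
   len 0.1382 ang 11.60
   len 0.1673 ang -78.13
   len 0.1379 ang -167.96
[[0.6225, 0.1436], [0.4914, 0.1106], [0.4522, 0.2807], [0.5841, 0.308]] c [0.5375 0.2107]
   len 0.1352 ang -165.84
   len 0.1745 ang 102.97
   len 0.1346 ang 11.71
   len 0.1688 ang -76.86
[[0.3555, -0.2709], [0.2884, 0.3452], [0.6435, 0.3812], [0.7133, -0.2309]] c [0.5002 0.0562]
   len 0.6198 ang 96.22
   len 0.3569 ang 5.78
   len 0.6160 ang -83.49
   len 0.3601 ang -173.61
[[0.7069, -0.2332], [0.3531, -0.2741], [0.286, 0.3407], [0.6362, 0.3834]] c [0.4956 0.0542]
   len 0.3562 ang -173.39
   len 0.6185 ang 96.22
   len 0.3528 ang 6.95
   len 0.6206 ang -83.46
```

Both cameras agree on the layout. The step's yaw is about 6.4° and the slate's about 12°, with its centre near (0.54, 0.21) and its front about 5 cm short of the edge. I'll push with the two open fingertips set parallel to the step's edge, which should square the slate as it slides. First I'll move behind it, high up, and look again.

```bash
cat >> h.py <<'E'
Y=np.radians(6.4); XS=np.array([np.cos(Y),np.sin(Y)]); YS=np.array([-np.sin(Y),np.cos(Y)])
E0=np.array([.6784,.0752])   # step_edge, scene cam
def s2w(x,y,z): return [*(E0+x*XS+y*YS),z]
def w2s(P): d=np.atleast_2d(P)[:,:2]-E0; return np.c_[d@XS,d@YS]
ORI=[np.pi,0,Y]
E
python3 - <<'E'
from h import *
C=np.array([.543,.209]); print(w2s(C))
xs,ys=w2s(C)[0]
for x,z in((-.24,.25),(-.24,.093),(-.105,.093)):
    print(s2w(x,ys,z),bot.inverse_kinematics(s2w(x,ys,z),ORI))
bot.goto(s2w(-.235,ys,.25),ORI)
i=viewer.camera_info('wrist'); im=viewer.camera('wrist'); cv2.imwrite('pics/c_wrist.png',im)
np.save('c_pose.npy',i['pose']); s=status.observe(); print(s['time'],s['position'],s['tcp_rot'],s['wrist_force'])
cv2.imwrite('pics/c_scene.png',viewer.camera('scene'))
E
```

```text
[[-0.11964163  0.14805904]]
[np.float64(0.4233917161972012), np.float64(0.19558378136236199), 0.25] [-0.59421355  0.11170067  0.09692436  2.00117446 -0.0125885   1.02927247
 -1.95049584]
[np.float64(0.4233917161972012), np.float64(0.19558378136236199), 0.093] [-0.64701885  0.34269975  0.16681763  2.14685555 -0.09131254  0.65845712
 -1.87653515]
[np.float64(0.5575503852838817), np.float64(0.21063208721021592), 0.093] [-0.58534167  0.52778996  0.21960086  1.84277593 -0.15543709  0.78760401
 -1.74383463]
1.85 [0.42875671 0.19584509 0.24998639] [ 3.14149161e+00 -1.04418261e-04  1.11358043e-01] [-0.77086592  0.07701261 -0.345363  ]
```

View pics/c_wrist.png

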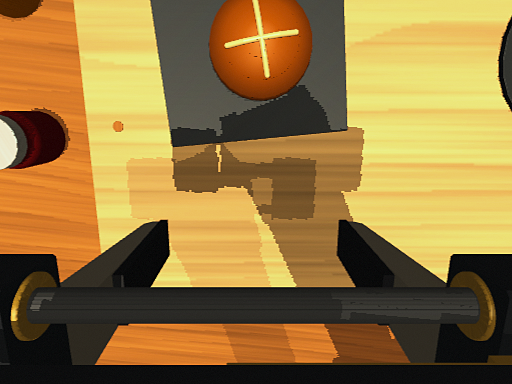

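The wrist picture shows the slate's rear edge from (173,147) to (347,130), about 5.6° off the finger line. The loaf is at (260,47). The bare step behind the slate is free.

```bash
python3 - <<'E'
from h import *
i=viewer.camera_info('wrist')
P=px2w('wrist',[(173,145.5),(347,129)],.097); print(P.round(4),w2s(P).round(4),w2s(P).mean(0), np.linalg.norm(P[1]-P[0]))
P=px2w('wrist',[(98,250),(78,60)],.09);print(P.round(4),w2s(P).round(4))
E
```

```text
[[0.4559 0.2761 0.097 ]
 [0.4896 0.1125 0.097 ]] [[-0.1987  0.2244]
 [-0.1834  0.0581]] [-0.19109694  0.141283  ] 0.16698147211971398
[[0.3363 0.3507 0.09  ]
 [0.5241 0.3694 0.09  ]] [[-0.3093  0.3119]
 [-0.1205  0.3095]]
```

```bash
python3 - <<'E'
from h import *
ys=.144
bot.servo_line(s2w(-.232,ys,.11),ORI,speed=.12)
r=bot.servo_line(s2w(-.232,ys,.084),ORI,speed=.015,f_stop=3)
s=status.observe(); print(r,s['time'],s['position'],s['wrist_force'],s['opening'])
bot.servo_line([*s['position'][:2],s['position'][2]+.003],ORI,speed=.02)
s=status.observe(); print(s['time'],s['position'],w2s(s['position']),s['tcp_rot'],s['wrist_force'])
cv2.imwrite('pics/d_side.png',cv2.resize(viewer.camera('side')[150:300,165:345],None,fx=4,fy=4))
cv2.imwrite('pics/d_wrist.png',viewer.camera('wrist'))
E
```

```text
True 4.425 [0.43179051 0.19246304 0.09043388] [-0.48261042 -1.1331621   4.35552611] 0.09159363841764127
4.75 [0.43181969 0.19247685 0.09346371] [[-0.23197088  0.14403202]] [-3.14152744e+00 -1.51195249e-04  1.11706389e-01] [-0.26397359  0.67290095 -0.1583712 ]
```

View pics/d_side.png

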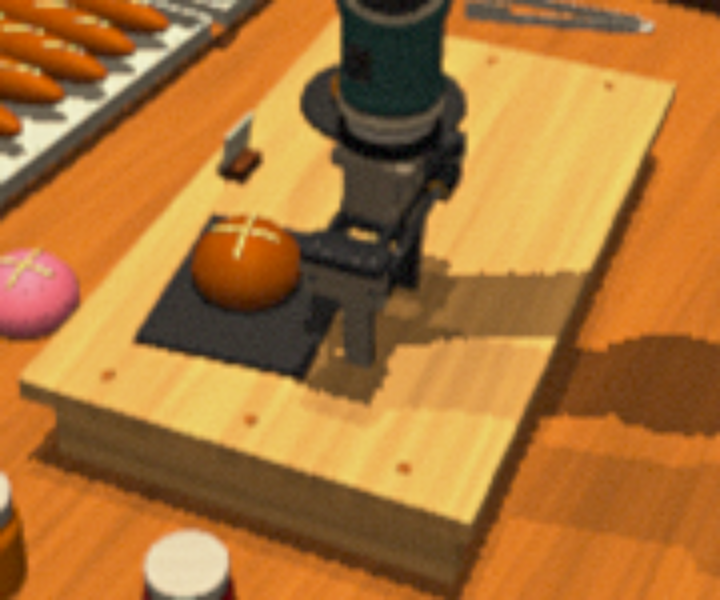

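View pics/d_wrist.png

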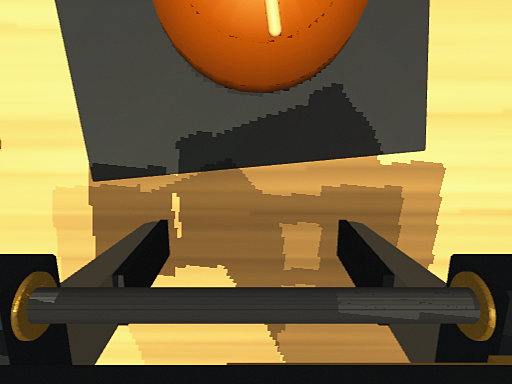

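The fingertips are just behind the rear edge, 3 mm above the step (touch at z 0.0904), and clear of the loaf. Next is a slow push, stopping about 2 cm short so I can check.

```bash
python3 - <<'E'
from h import *
s=status.observe(); z=s['position'][2]-.0004
r=bot.servo_line(s2w(-.13,.144,z),ORI,speed=.03,f_stop=20)
s=status.observe(); print(r,s['time'],s['position'],w2s(s['position']),s['wrist_force'])
a=viewer.camera('side');cv2.imwrite('pics/e_side.png',cv2.resize(a[150:300,165:345],None,fx=4,fy=4,interpolation=cv2.INTER_CUBIC))
cv2.imwrite('pics/e_wrist.png',viewer.camera('wrist'))
cv2.imwrite('pics/e_scene.png',cv2.resize(viewer.camera('scene')[160:245,260:390],None,fx=6,fy=6,interpolation=cv2.INTER_CUBIC))
E
```

```text
False 8.4 [0.5304093  0.20362036 0.0926038 ] [[-0.13275353  0.1441164 ]] [-7.25782753 -0.79872316  6.61141655]
```

View pics/e_side.png

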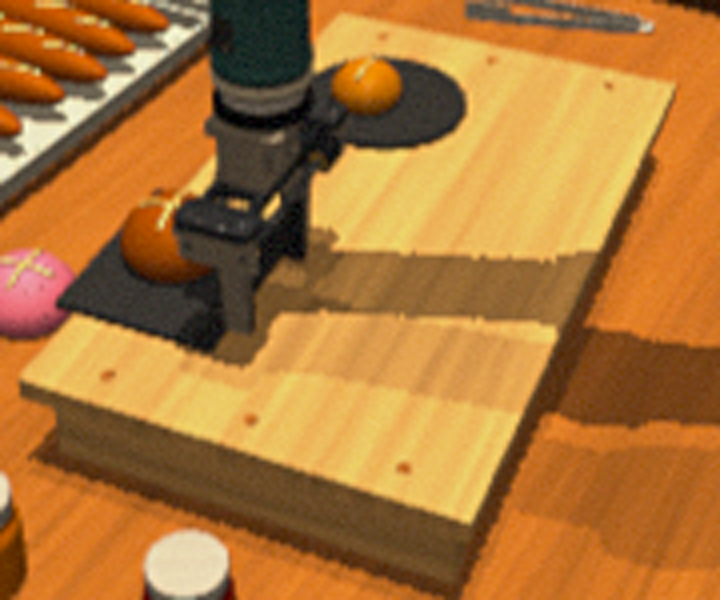

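View pics/e_wrist.png

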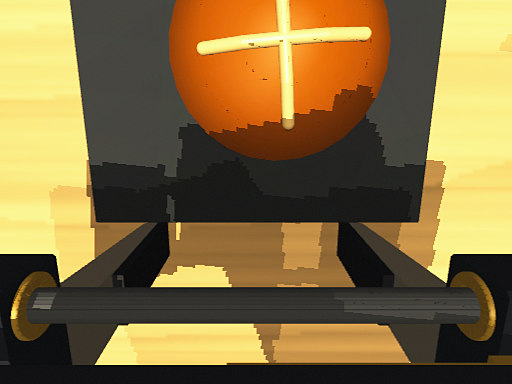

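View pics/e_scene.png

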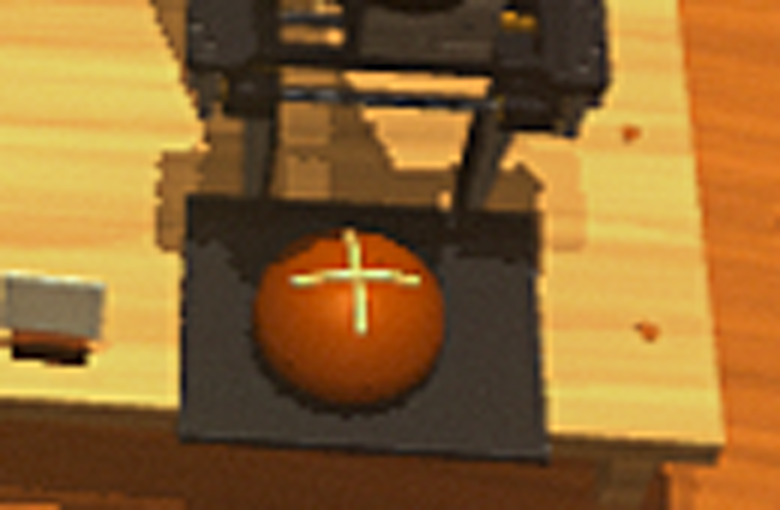

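The slate is now square against both fingers: its rear edge is level at row 221 in the wrist view. The loaf is riding along in its place. I'll measure the overhang in the scene crop.

```bash
python3 - <<'E'
from h import *
P=px2w('scene',crop([(183,436),(547,455),(541,212),(188,198)],6,(260,160)),.097);print(P.round(4),w2s(P).round(4)); 
for a,b in((0,1),(1,2),(2,3),(3,0)): print(np.linalg.norm(P[a]-P[b]),np.degrees(np.arctan2(*(P[b]-P[a])[1::-1])))
# step far edge top, near the slate
P=px2w('scene',crop([(0,400),(176,409),(552,434),(722,443)],6,(260,160)),.09);print(w2s(P).round(4))
P=px2w('wrist',[(96,221),(418,221)],.097);print(w2s(P).round(4))
E
```

```text
[[0.6905 0.1362 0.097 ]
 [0.67   0.3007 0.097 ]
 [0.5323 0.2903 0.097 ]
 [0.5552 0.1198 0.097 ]] [[ 0.0188  0.0592]
 [ 0.0168  0.225 ]
 [-0.1212  0.2301]
 [-0.1175  0.0581]]
0.16577094272415416 97.09385190581149
0.1381613317919765 -175.70844429036742
0.17205460317143642 -82.34348339865491
0.13630734876260872 6.89237478145449
[[ 1.200e-03 -2.630e-02]
 [ 2.000e-04  5.590e-02]
 [ 1.100e-03  2.295e-01]
 [ 3.000e-04  3.070e-01]]
[[-0.1212  0.2254]
 [-0.1214  0.0587]]
```

```bash
python3 - <<'E'
from h import *
r=bot.servo_line(s2w(-.1085,.144,.0932),ORI,speed=.02,f_stop=20)
s=status.observe(); print(r,s['time'],w2s(s['position']),s['position'][2],s['wrist_force'],s['tcp_rot'])
cv2.imwrite('pics/f_wrist.png',viewer.camera('wrist'))
cv2.imwrite('pics/f_scene.png',cv2.resize(viewer.camera('scene')[160:245,260:390],None,fx=6,fy=6,interpolation=cv2.INTER_CUBIC))
P=px2w('wrist',[(96,221),(418,221)],.097);print(w2s(P).round(4))
E
```

```text
False 9.775 [[-0.11071475  0.14399926]] 0.09264444449545932 [-5.2242235  -0.87889195  3.10423052] [3.14099231 0.00519802 0.11198499]
[[-0.0991  0.2253]
 [-0.0993  0.0586]]
```

View pics/f_scene.png

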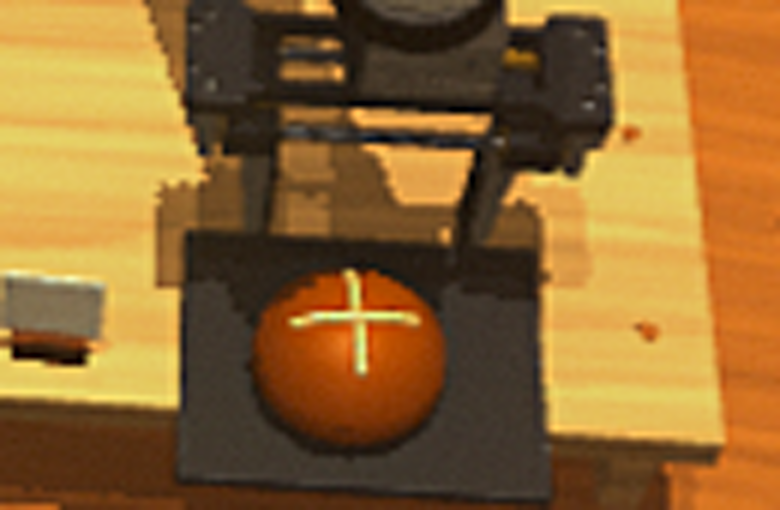

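View pics/f_wrist.png

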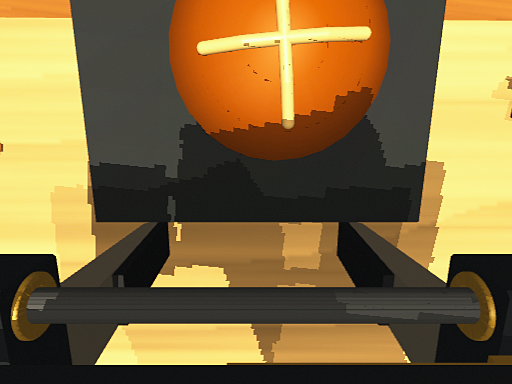

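The slate still sits square against the fingers, and the loaf keeps its place. I'll back straight off, rise, and measure.

```bash
python3 - <<'E'
from h import *
P=px2w('wrist',[(30,20),(470,18)],.09);print('edge wrist',w2s(P).round(4))
s=status.observe();z=s['position'][2]
bot.servo_line(s2w(-.15,.144,z+.0005),ORI,speed=.05)
bot.servo_line(s2w(-.18,.144,.27),ORI,speed=.15)
cv2.imwrite('pics/g_wrist.png',viewer.camera('wrist'))
a=viewer.camera('side');cv2.imwrite('pics/g_side.png',cv2.resize(a[150:300,165:345],None,fx=4,fy=4,interpolation=cv2.INTER_CUBIC))
b=viewer.camera('scene');cv2.imwrite('pics/g_full.png',b)
cv2.imwrite('pics/g_scene.png',cv2.resize(b[160:245,260:390],None,fx=6,fy=6,interpolation=cv2.INTER_CUBIC))
s=status.observe();print(s['time'],s['wrist_force'])
E
```

```text
edge wrist [[-0.0025  0.2484]
 [-0.0018  0.0424]]
12.3583 [-0.27287216 -0.22155498  0.24018211]
```

View pics/g_scene.png

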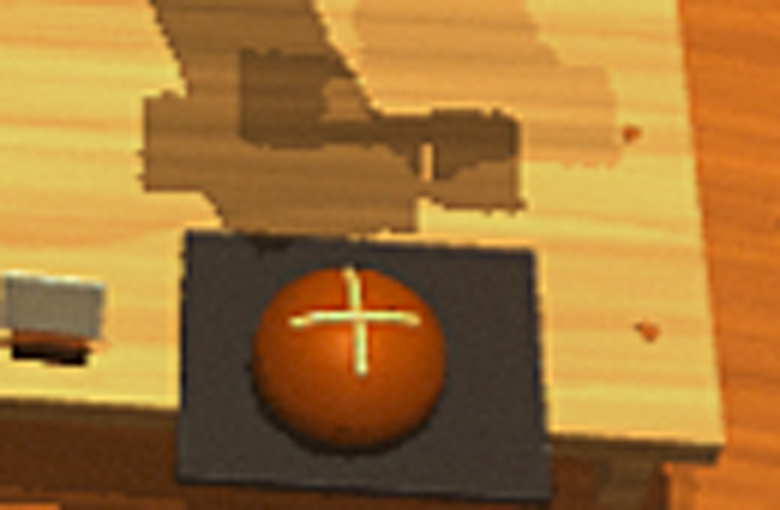

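View pics/g_wrist.png

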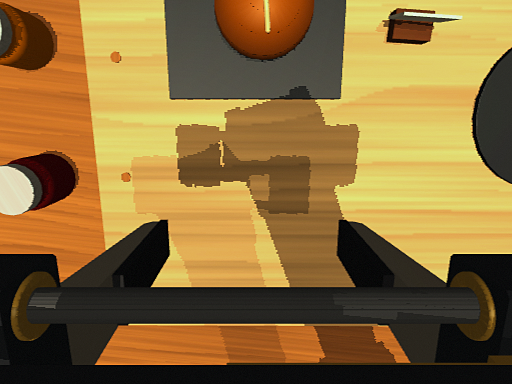

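View pics/g_side.png

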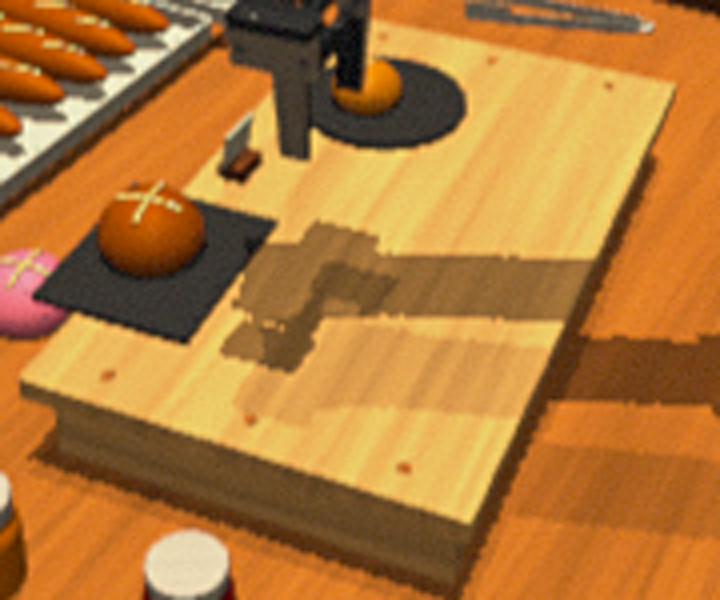

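```bash
python3 - <<'E'
from h import *
P=px2w('scene',crop([(180,479),(549,495),(538,253),(187,236)],6,(260,160)),.097);print(w2s(P).round(4)) 
P=px2w('scene',crop([(0,400),(176,409),(552,434),(722,443)],6,(260,160)),.09);print(w2s(P).round(4))
bot.servo_line(s2w(-.18,.144,.33),ORI,speed=.2)
bot.servo_line(s2w(-.07,.144,.33),ORI,speed=.2)
cv2.imwrite('pics/h_wrist.png',viewer.camera('wrist')); print(status.observe()['time'])
E
```

```text
[[ 0.0417  0.0585]
 [ 0.0378  0.2247]
 [-0.0965  0.2273]
 [-0.0944  0.0582]]
[[ 1.200e-03 -2.630e-02]
 [ 2.000e-04  5.590e-02]
 [ 1.100e-03  2.295e-01]
 [ 3.000e-04  3.070e-01]]
13.5583
```

View pics/h_wrist.png

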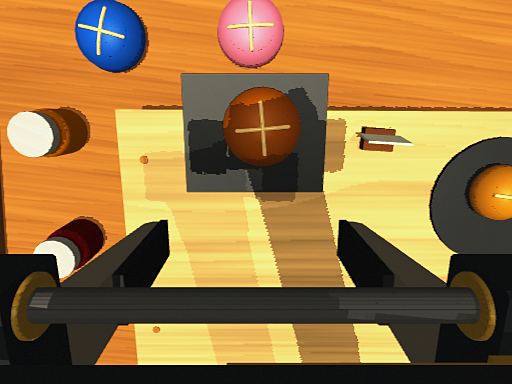

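```bash
python3 - <<'E'
import cv2
a=cv2.imread("pics/h_wrist.png")
cv2.imwrite("pics/h_crop.png",cv2.resize(a[60:200,105:345],None,fx=3.3,fy=3.3,interpolation=cv2.INTER_CUBIC))
E
```

```text
(no output)
```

View pics/h_crop.png

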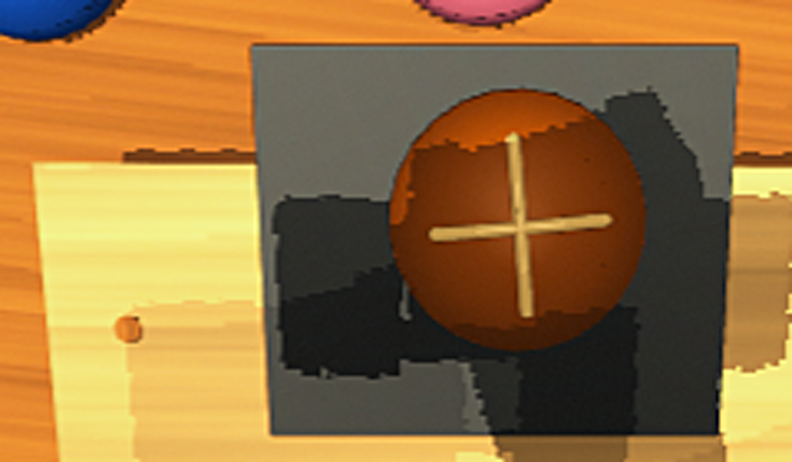

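```bash
python3 - <<'E'
from h import *
P=px2w('wrist',crop([(252,45),(739,45),(720,435),(271,435)],3.3,(105,60)),.097);print(w2s(P).round(4))
P=px2w('wrist',crop([(33,162),(252,163.5),(735,167)],3.3,(105,60)),.09);print(w2s(P).round(4))
# line along edge to right in full image
P=px2w('wrist',[(117,109),(440,111.5)],.09);print(w2s(P).round(4))
E
```

```text
[[ 0.0388  0.226 ]
 [ 0.0388  0.0576]
 [-0.0998  0.0574]
 [-0.0997  0.226 ]]
[[-2.000e-04  3.083e-01]
 [-8.000e-04  2.295e-01]
 [-2.100e-03  5.530e-02]]
[[-0.0005  0.3056]
 [-0.0036 -0.079 ]]
```

```bash
python3 - <<'E'
from h import *
from plant import finish_job
s=status.observe(); print(s['time'],s['joint_vel'].max(),s['wrist_force']); print(finish_job())
E
```

```text
13.5583 0.0006172236132265816 [ 0.01217265 -0.59436056  0.62825528]
the job is handed in; nothing more can be done
None
```

I slid the slate out with the two open fingertips held parallel to the step's edge. Then I backed straight off and handed the job in at 13.6 s, with the gripper well clear.

- **Overhang:** the close wrist view put it at about 40 to 41 mm. The scene camera gave about 37 to 41 mm, so the two agree to a few millimetres.
- **Squareness:** the slate lies within about 0.5° of the edge by the wrist camera. Single corner readings from the scene camera were coarser and suggested up to about 1.3°. I left this uncorrected.
- **Loaf:** by eye it stayed in its place on the slate, and nothing touched it.
- **Bystanders:** the round slate, roll, price card, tongs and jars look unmoved; I checked these by eye only.
- **Forces:** readings stayed under 10 N at every check during the push. An upward force of 3 to 7 N showed there, perhaps friction at the slate's edge. The slate looked flat afterwards.

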